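Pulse the desk bean grinder by its bayonet lid

TASK

Give the empty bean grinder on the desk a burst: fit its lid fully home in the slotted mouth, then twist it clockwise (seen from above) to the halfway mark, about 40 degrees, without going on to the lock click. The lid is sprung and the grinder runs only while it is held there, so finish still gripping the lid at the halfway mark, and do not disturb the bottle, tumbler or apple.

Things in the scene. Friction and masses are not known exactly. Their poses are not given: they have to be found in the camera images.
- lid: loose round lid, about 150 g, right way up on the desk. Origin: centre of its underside, z up. Plug 62 mm in diameter, 13.5 mm tall, chamfered; at its foot two lugs 12 mm wide, 6 mm tall, at +x and -x, reach 37.5 mm from the axis. Above it a steel flange 92 mm in diameter, z 13.5 to 19.5 mm, then a black finger bar along x. A half turn gives the same lid
- lid_bar (a point): centre of the top of the lid's black finger bar, 45.5 mm above the lid's underside. The bar is 84 mm long (lid x), 16 mm wide (lid y) and 26 mm tall above the flange; its ends stand right above the lugs. Pinch it across y from above
- grinder: bean grinder fixed on the desk, 140 mm tall, foot 112 mm, collar 96 mm in diameter. Origin: centre of its underside, z up. Mouth open upward, 66 mm in diameter, rim 6 mm thick, cut through by two slots at +x and -x, 16 mm wide at the mouth, 28 mm outside. Ribs on the collar, clockwise from each slot: one broad rib at 40 degrees (halfway), two thin ones at 80 degrees (locked)
- grinder_mouth (a point): centre of the mouth at the rim's top face, 140 mm above the desk. The lid goes in with its bar along the grinder's x, either way round; it is home when its flange rests on the rim, its origin 13.5 mm straight below this point. Then it turns clockwise seen from above (yaw decreasing), the lugs passing under the rim
- switch_ring (a joint): turn of the sprung switch ring under the rim, rad, 0 at rest, growing clockwise. The lugs push it after about 0.10 rad (0.02 to 0.18) of free turning, then it follows the lid; its spring turns the lid back (0.05 N m at 0, 0.13 N m at halfway). Halfway mark: 0.60. From about 0.82 the lugs meet sprung lock pawls; beyond 1.15 the lock has clicked
- bottle: bystander: clear glass bottle with a cork, 68 mm in diameter, 210 mm tall; origin at its underside
- tumbler: bystander: amber glass tumbler, 72 mm in diameter, 85 mm tall; origin at its underside
- apple: bystander: red apple, 74 mm in diameter, 66 mm tall; origin at its underside
There are look-alikes about, which are no part of the job. What is meant by the lid is not blue or red, and is the smaller of those in its own colour.

How it is judged (in metres and radians):
On the way, in this order (a step that is already met when the one before it is completed fails the run):
1. the lid is fully home in the grinder's mouth, not yet turned far (horizontal distance between lid and grinder_mouth below 0.004 m and z of lid in the frame of grinder_mouth below -0.0115 m and angle between lid's own z axis and vertical below 0.06 rad and value of joint switch_ring below 0.35 rad), for 0.1 s.
2. the lid, still home, is turned clockwise to about the halfway mark (z of lid in the frame of grinder_mouth below -0.0115 m and value of joint switch_ring between 0.43 and 0.78 rad), for 0.2 s.
At the end, for the whole second after the job is handed in: The lid is home in the mouth (within 4 mm of the axis, within 2 mm of full depth, tilted less than 0.06 rad), the switch ring stands between 0.43 and 0.78 rad (halfway mark within 10 degrees), the lid is still, and the fingers still press on it with over 1 N (all of step 2 and horizontal distance between lid and grinder_mouth below 0.004 m and angle between lid's own z axis and vertical below 0.06 rad and contact force between the fingers and lid above 1 N and angular speed of lid below 0.3 rad/s); the arm keeps its last pose, push and grip.
It fails at once if the lid was turned on into the lock click (value of joint switch_ring above 1.15 rad).
It fails at once if a bystander was moved over 30 mm or tipped (distance of any of bottle, tumbler, apple from where it was at the start of the episode above 0.03 m or angle between any of bottle, tumbler's own z axis and vertical above 0.4 rad or angle between apple's own z axis and vertical above 0.5 rad).
It also fails if it takes over 42 s, if anything falls off the work surface, if the arm or the gripper's body presses on something with over 40 N, if the wrist force passes 120 N, or if a joint passes its speed limit or range.

ROBOT

A 6-joint arm with a two-finger parallel gripper is mounted at the origin on the work surface. World frame = base frame: x ahead of the robot, y to its left, z up, the work surface at z = 0. Lengths are in mm, angles in rad, forces in N, time in s.
With the tool pointing down it reaches from about 275 to 1000 mm from the base axis. Payload 8.4 kg.
Tool frame: the origin (TCP) lies at the very end of the fingers, on their centre line; the grasp point (between the pads) lies robot.pinch_z behind it (robot.pinch_z is the distance from the TCP to the grasp point, in mm); z points along the fingers, y is the line along which they close (so a half turn about z gives the same grasp; the last joint's range is limited). The gripper opens to 85 mm and grips with 20 to 120 N. Pads are 22 mm wide; open, the fingers measure 114 mm over their backs; the gripper's body (76 mm by 85 mm) begins 54 mm behind the grasp point. The pads swing forward as they close: fully open they stand 13 mm farther back than shut.
Start: joints at [-0.002, 0.353, 1.633, -0, 1.155, -0.002], TCP at [625.002, -0, 231.281] pointing down, gripper open.
Joint ranges: [-2.63, 2.63], [-0.92, 2.1], [0.06, 2.66], [-1.3, 4.44], [0, 2.69], [-3.02, 3.02]. Speed limits (rad/s): [2.22, 2.22, 2.79, 3.14, 3.14, 3.14].

INTERFACE

Orientations are given as a rotation vector (axis times angle).
In Python, from bench import robot, optics gives the robot as it stands. The module is installed in compiled form; this text tells all that it offers.
- The arm moves only by the tool step_arm, never from a script. Its argument "moves" is a list that holds one entry, the list of rows, each a list of 5 numbers: the shift along the tool's x, y, z in mm, then the turn about the tool's z in degrees, then the closure, from -1 (fully open) to 1 (shut). A call has exactly 5 rows; each row is the pose to reach, as a shift and turn from the pose commanded when the call began, along the tool's axes at that moment; what a row does not reach only later rows make up. A row lasts 1/10 s, in which the tool goes at most 50 mm and 8.59 degrees, less where a joint would pass 70% of its speed; a pose out of reach is approached as far as the arm can. A call with a gripper value outside its range is refused whole. The fingers move at their own pace and stop on an object; "grip_force" is the grip in N (left out, the last holds). Time passes only in rows, so rows that repeat a pose let the fingers close, or fill a call up. It gives the time, the measured TCP pose, the force, the opening and the grip force at its end, in the units of the state.
- robot.get_state(): the state, without advancing time (a new reading comes with each control period).
- optics.snapshot(name): name is "scene" or "side" or "wrist"; returns a dict with "pixels" (400x640x3 uint8, red, green, blue), "depth" (400x640 float32, mm along the optical axis (not along the pixel's ray), 0 where there is no reading), "fx", "fy", "cx", "cy" (pixels), "position" and "attitude" of the camera in the world. Camera axes: x right, y down, z forward; pixel columns grow to the right and rows downward; lengths in mm; the calibration is good to about 2 mm. The wrist camera is an equidistant fisheye: a pixel r from the principal point sees the ray r / f radians off the axis. A picture is of the moment at which its call begins.
- robot.finish_job(): hands the job in; it is judged then, once.
The state is a dict: "time_s": time; "joints": joint angles; "joint_velocities": joint speeds; "joint_torque": joint torques, N m; "position": TCP position; "tcp_rot": TCP orientation; "ft_force": force on the tool from outside, world axes, zero at the start; "ft_torque": the same for the moment, N m; "opening": opening from 0.0 (shut) to 1.0 (fully open); "gripper_force": force on a finger pad.
Only numpy, scipy, OpenCV 4.12 (cv2) and the standard library are available. Lean on these libraries where they do the work, as an engineer would, in place of code of your own. Each camera call takes 0.05 s, during which the arm holds its last target. There are 200 camera calls.

## Working session

There is one attempt and no reset: what is moved stays moved. The work goes in short steps, Python scripts to look and compute and a tool call to move; the robot and the scene stay as the last step left them, time stands still between calls to the robot, and variables do not carry over. Pictures are saved under pics/ and viewed, at most 10 in all, crops included, and the job is handed in when it is done.

Besides the shell and the picture viewer there is one more tool, called after ">>>" by a JSON object that holds its "name" and its "arguments". step_arm: Moves the arm, as the interface text tells. Its arguments: {"type":"object","properties":{"moves":{"type":"array","items":{"type":"array","items":{"type":"array","items":{"type":"number"}}}},"grip_force":{"type":"number"}},"required":["moves"]}

```bash
mkdir -p pics; cat > h.py <<'E'
import numpy as np, cv2
from bench import robot, optics
from scipy.spatial.transform import Rotation as R
def rot(a):
    a=np.array(a,float)
    return a if a.shape==(3,3) else (R.from_rotvec(a).as_matrix() if a.size==3 else None)
def rays(s,uv):
    uv=np.atleast_2d(uv).astype(float)
    return np.c_[(uv[:,0]-s['cx'])/s['fx'],(uv[:,1]-s['cy'])/s['fy'],np.ones(len(uv))]@rot(s['attitude']).T
def onplane(s,uv,z):
    d=rays(s,uv);p=np.array(s['position'])
    return p+d*((z-p[2])/d[:,2])[:,None]
def cloud(s):
    v,u=np.mgrid[0:400,0:640]
    return (rays(s,np.c_[u.ravel(),v.ravel()])*s['depth'].reshape(-1,1)+np.array(s['position'])).reshape(400,640,3)
def save(im,n): cv2.imwrite('pics/'+n,cv2.cvtColor(im,cv2.COLOR_RGB2BGR))
E
python3 - <<'E'
from h import *
a=optics.snapshot('scene');b=optics.snapshot('side')
save(a['pixels'],'scene.png');save(b['pixels'],'side.png')
for s in(a,b):print(s['position'],s['attitude'],s['fx'],s['cx'],s['cy'])
print(robot.get_state(),robot.pinch_z)
E
```

```text
[ 872.08891602 -527.99921362  862.14529906] [-2.33865372 -0.59092818  0.23474523] 434.6356440545625 316.52326264758153 199.9344783197557
[444.56113057 902.17830592 723.75823029] [-0.16274269  2.7714366  -1.39339569] 373.92736751703944 315.7616861139195 204.6338759523428
{'time_s': 0.1, 'joints': array([-2.40705793e-03,  3.53593285e-01,  1.63406188e+00,  1.01993061e-05,
        1.15520909e+00, -2.40032065e-03]), 'joint_velocities': array([-0.00083085, -0.00053633, -0.00327685, -0.00040677, -0.00050222,
        0.00143945]), 'joint_torque': array([ 4.27485766e-04, -6.06356549e+01, -3.42817569e+01, -7.40920814e-05,
        3.91241178e-03, -4.99377973e-05]), 'position': array([ 6.24567270e+02, -1.70371091e-04,  2.30626860e+02]), 'tcp_rot': array([-2.22081133e+00, -2.22078721e+00,  1.39820688e-03]), 'ft_force': array([-0.041369  , -0.55588556,  0.46834269]), 'ft_torque': array([ 0.04833077, -0.01119248, -0.02988541]), 'gripper_force': 0.0, 'opening': 0.9998656594324162} 18.700000000000003
```

View pics/scene.png

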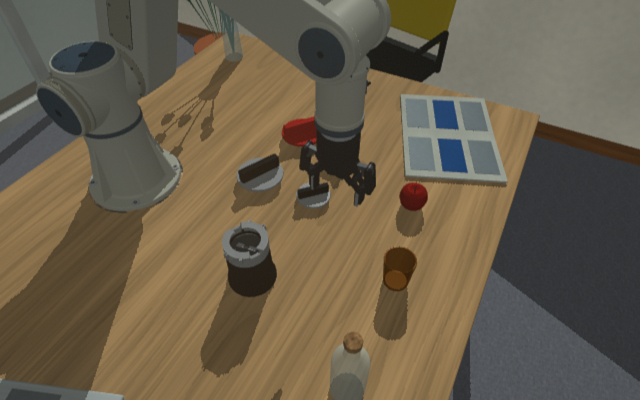

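View pics/side.png

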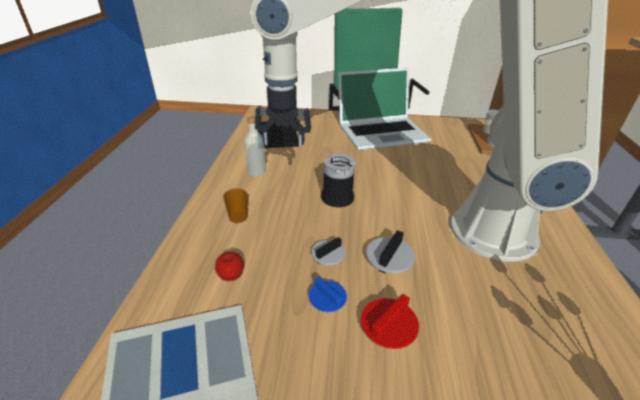

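Scene: the grinder is at (247,240), the apple at (413,196), the tumbler at (400,265) and the bottle at (350,370). Lid candidates in the side view are small grey (329,251), large grey (391,253), blue (328,295) and red (390,322). The small grey one fits, because it isn't blue or red and it's the smaller of the two grey ones. Next I'll confirm that in a crop and measure it.

```bash
python3 - <<'E'
from h import *
b=optics.snapshot('side');a=optics.snapshot('scene')
C=cloud(b);A=cloud(a)
A_=cv2.resize(b['pixels'][225:275,300:420],(800,333),interpolation=cv2.INTER_CUBIC)
B_=cv2.resize(a['pixels'][215:265,205:285],(400,250),interpolation=cv2.INTER_CUBIC)
im=np.zeros((590,800,3),np.uint8);im[:333]=A_;im[335:585,:400]=B_
B2=cv2.resize(b['pixels'][150:190,308:372],(400,250),interpolation=cv2.INTER_CUBIC);im[335:585,400:]=B2
save(im,'crop.png')
def grey(s): return s['pixels'].astype(int).max(2)
for nm,s,c,uv in(('side',b,C,(329,251)),('side big',b,C,(391,253)),('scene',a,A,(313,195))):
    c0=onplane(s,[uv],25)[0]
    near=np.hypot(*(c[...,:2]-c0[:2]).transpose(2,0,1))<75
    m=near&(c[...,2]>36)&(c[...,2]<52)&(grey(s)<70)
    P=c[m][:,:2];
    if len(P)<5: print(nm,'few');continue
    (x,y),(w,h),an=cv2.minAreaRect(P.astype(np.float32));e=np.linalg.svd(P-P.mean(0),full_matrices=False)[2][0]
    print(nm,len(P),'bar centre',x,y,w,h,'yaw',np.degrees(np.arctan2(e[1],e[0])),'z',np.percentile(c[m][:,2],[50,95]))
    f=near&(c[...,2]>14)&(c[...,2]<26)&(grey(s)>80);print(' flange circ',cv2.minEnclosingCircle(c[f][:,:2].astype(np.float32)))
for nm,s,c,uv in(('side',b,C,(339,162)),('scene',a,A,(245,235))):
    c0=onplane(s,[uv],140)[0]
    m=(np.hypot(*(c[...,:2]-c0[:2]).transpose(2,0,1))<70)&(abs(c[...,2]-140)<5)
    print(nm,'grinder',c0,m.sum(),cv2.minEnclosingCircle(c[m][:,:2].astype(np.float32)),cv2.minAreaRect(c[m][:,:2].astype(np.float32)),np.median(c[m][:,2]))
for n,uv,z in(('bottle',(353,342),210),('tumbler',(400,258),85),('apple',(413,194),50)): print(n,onplane(a,[uv],z))
E
```

```text
side 171 bar centre 482.17327880859375 169.73654174804688 80.71380615234375 15.044921875 yaw 46.47624645837294 z [46.11869034 48.58553249]
 flange circ ((483.01580810546875, 167.39588928222656), 47.114837646484375)
side big 81 bar centre 310.099609375 171.8393096923828 108.44789123535156 20.61456298828125 yaw 58.511701088594776 z [45.20436925 51.38805676]
 flange circ ((315.01806640625, 160.51077270507812), 66.16963195800781)
scene 156 bar centre 483.3001403808594 163.78089904785156 82.19032287597656 16.752281188964844 yaw -133.5330860528216 z [43.67276252 48.23020528]
 flange circ ((481.9900817871094, 165.76138305664062), 46.416133880615234)
side grinder [ 474.153501  -107.2702706  140.       ] 272 ((474.0143127441406, -112.69178009033203), 53.803070068359375) ((474.576904296875, -112.73786163330078), (93.46823120117188, 100.7000961303711), 3.4837520122528076) 141.12285152236694
scene grinder [ 469.44295256 -105.34193632  140.        ] 730 ((474.3881530761719, -113.44747924804688), 54.498741149902344) ((474.28424072265625, -113.41094970703125), (96.0589828491211, 102.84140014648438), 5.273807048797607) 140.0265681579865
bottle [[ 779.17925452 -241.17594011  210.        ]]
tumbler [[769.93244262  33.72605331  85.        ]]
apple [[722.80544604 261.66752539  50.        ]]
```

View pics/crop.png

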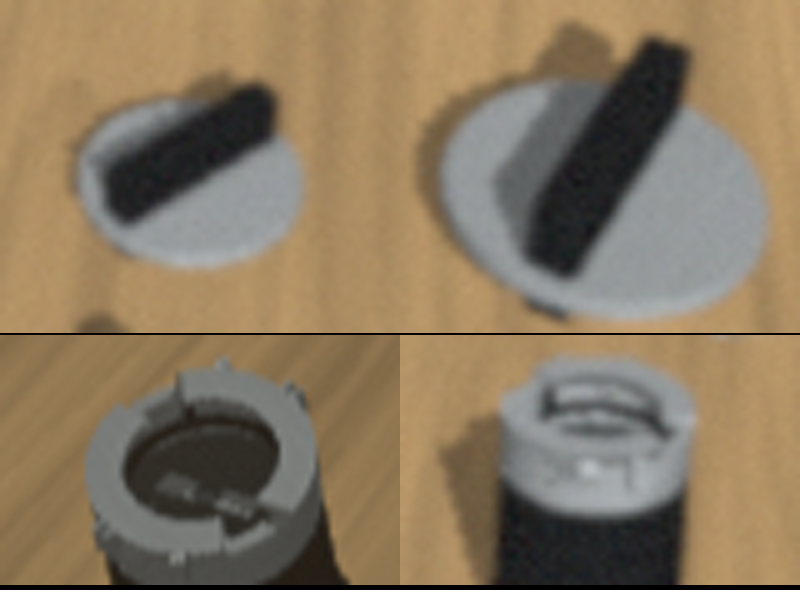

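The crop confirms it: the small grey lid (top left) has a flange radius of about 46 mm, while the big one is about 66 mm. The slots show at scene pixels of about (238,230) and (254,255). I'll move above the lid and measure the slot direction.

>>> {"name": "step_arm", "arguments": {"moves": [[[33,-28,0,8.5,-1],[66,-57,0,17,-1],[100,-85,10,25.5,-1],[133,-114,25,34,-1],[166,-142,40,42.5,-1]]], "grip_force": 50}}

```text
time_s: 0.7
position: [482.3, 166.4, 191.3]
tcp_rot: [-2.878, -1.261, -0.001]
ft_force: [-0.1, 0.4, -0.5]
opening: 1.001
gripper_force: 0.0
```

```bash
python3 - <<'E'
from h import *
print(onplane(optics.snapshot('scene'),[(238,230),(254,255)],137))
for n in('scene','side'):
    s=optics.snapshot(n);c=cloud(s);
    d=c[...,:2]-np.array([474.3,-113]);r=np.hypot(d[...,0],d[...,1]);t=np.degrees(np.arctan2(d[...,1],d[...,0]))
    rim=(r<49)&(abs(c[...,2]-140)<6)
    m=rim&(c[...,2]>136.5)
    x,y=c[m][:,0],c[m][:,1]
    print(n,[(k,int((m&(r>35)&(r<46)&(abs(t-k)<=5)).sum())) for k in range(-175,180,10)])
s=optics.snapshot('wrist');save(s['pixels'],'w1.png');st=robot.get_state()
print({k:s[k] for k in('fx','cx','cy','position','attitude')},st['position'],st['tcp_rot'],st['joints'])
E
```

```text
[[ 446.8881448   -99.52799511  137.        ]
 [ 513.34100612 -137.33809215  137.        ]]
scene [(-175, 15), (-165, 13), (-155, 12), (-145, 13), (-135, 18), (-125, 14), (-115, 11), (-105, 16), (-95, 16), (-85, 16), (-75, 16), (-65, 18), (-55, 14), (-45, 14), (-35, 0), (-25, 0), (-15, 3), (-5, 19), (5, 14), (15, 15), (25, 12), (35, 15), (45, 13), (55, 16), (65, 12), (75, 15), (85, 13), (95, 11), (105, 14), (115, 14), (125, 13), (135, 12), (145, 1), (155, 0), (165, 0), (175, 11)]
side [(-175, 4), (-165, 3), (-155, 4), (-145, 4), (-135, 3), (-125, 0), (-115, 0), (-105, 0), (-95, 0), (-85, 0), (-75, 0), (-65, 0), (-55, 0), (-45, 0), (-35, 0), (-25, 0), (-15, 0), (-5, 0), (5, 0), (15, 0), (25, 0), (35, 0), (45, 0), (55, 0), (65, 0), (75, 0), (85, 0), (95, 0), (105, 0), (115, 0), (125, 0), (135, 1), (145, 0), (155, 0), (165, 1), (175, 5)]
{'fx': 309.70691628693146, 'cx': 320.7402997601687, 'cy': 203.85481270274914, 'position': array([536.27760628, 225.51068847, 332.57448568]), 'attitude': array([ 2.64643752, -1.02211301, -0.16664134])} [483.11052408 165.93754257 191.47184984] [ 2.87111852e+00  1.27485727e+00 -5.96125834e-04] [ 3.28047230e-01  2.21435880e-01  1.91434093e+00 -2.31960365e-04
  1.00617927e+00  1.06321452e+00]
```

View pics/w1.png

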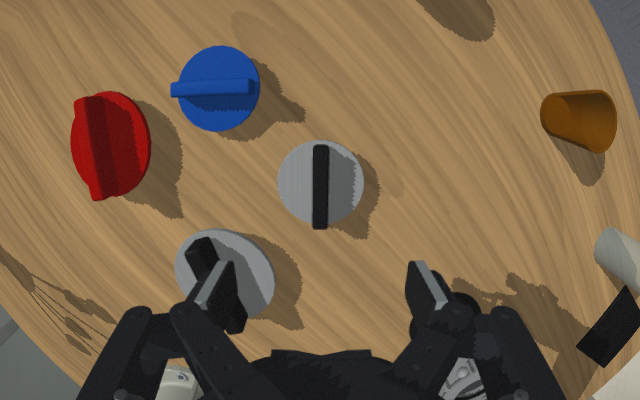

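The lid sits at (320,185) in the wrist view, and its bar is vertical and centred. Next is a quick bar fit through the fisheye, then down.

```bash
cat >> h.py <<'E'
def fish(s,uv,z):
    uv=np.atleast_2d(uv).astype(float);d=uv-[s['cx'],s['cy']];r=np.hypot(*d.T);th=r/s['fx']
    k=np.where(r>0,np.sin(th)/np.maximum(r,1e-9),0)
    w=np.c_[d*k[:,None],np.cos(th)]@rot(s['attitude']).T;p=np.array(s['position'])
    return p+w*((z-p[2])/w[:,2])[:,None]
E
python3 - <<'E'
from h import *
s=optics.snapshot('wrist');g=s['pixels'].max(2)
m=np.zeros_like(g);m[140:235,300:345]=(g[140:235,300:345]<60)
n,l,st,_=cv2.connectedComponentsWithStats(m);k=1+st[1:,4].argmax();print(st[k])
v,u=np.where(l==k);P=fish(s,np.c_[u,v],45.5)[:,:2].astype(np.float32)
e=np.linalg.svd(P-P.mean(0),full_matrices=False)[2][0]
print(cv2.minAreaRect(P),P.mean(0),np.degrees(np.arctan2(e[1],e[0])))
q=robot.get_state();print(q['position'],rot(q['tcp_rot'])[:,:2].T)
E
```

```text
[ 311  146   16   84 1301]
((482.1739501953125, 166.54348754882812), (83.66160583496094, 14.739168167114258), 47.30796813964844) [483.14557 167.912  ] -132.79865
[484.08362296 165.45947604 191.8791435 ] [[ 6.71189326e-01  7.41285838e-01  4.42496094e-04]
 [ 7.41285597e-01 -6.71189467e-01  6.02390763e-04]]
```

>>> {"name": "step_arm", "arguments": {"moves": [[[0,0,45,0,-1],[0,0,90,0,-1],[0,0,130,0,-1],[0,0,155,0,-1],[0,0,168,0,-1]]]}}

```text
time_s: 1.45
position: [483.7, 164.1, 21.7]
tcp_rot: [-2.874, -1.27, 0.003]
ft_force: [0.5, -0.4, 0.5]
opening: 1.002
gripper_force: 0.0
```

>>> {"name": "step_arm", "arguments": {"moves": [[[0,0,0,0,1],[0,0,0,0,1],[0,0,0,0,1],[0,0,0,0,1],[0,0,0,0,1]]]}}

```text
time_s: 1.95
position: [484.4, 165.7, 24.8]
tcp_rot: [2.873, 1.27, 0.003]
ft_force: [0.4, -0.2, 6.2]
opening: 0.177
gripper_force: 49.6
```

>>> {"name": "step_arm", "arguments": {"moves": [[[0,0,-20,0,1],[0,0,-60,0,1],[0,0,-105,0,1],[0,0,-150,0,1],[0,0,-190,0,1]]]}}

```text
time_s: 2.45
position: [483.5, 165.4, 216.3]
tcp_rot: [2.873, 1.27, 0.002]
ft_force: [0.6, 0.2, -1.8]
opening: 0.173
gripper_force: 49.0
```

>>> {"name": "step_arm", "arguments": {"moves": [[[-25,22,0,8,1],[-50,43,0,16,1],[-75,65,0,24,1],[-100,87,0,32,1],[-120,104,0,40,1]]]}}

```text
time_s: 2.95
position: [479.3, 5.1, 214.1]
tcp_rot: [3.135, 0.201, 0.001]
ft_force: [0.5, 0.3, -0.8]
opening: 0.176
gripper_force: 49.0
```

```bash
python3 - <<'E'
from h import *
s=optics.snapshot('wrist');save(s['pixels'],'w2.png');q=robot.get_state()
c=cloud(optics.snapshot('side'));T=q['position']
print(T,q['opening'],q['gripper_force'],rot(q['tcp_rot']))
E
```

```text
[479.13912288   2.52138247 214.01064436] 0.17351656021174597 49.15437877178192 [[ 9.92837593e-01  1.19471186e-01  3.87457509e-04]
 [ 1.19471733e-01 -9.92835482e-01 -2.05221792e-03]
 [ 1.39500654e-04  2.08380932e-03 -9.99997819e-01]]
```

View pics/w2.png

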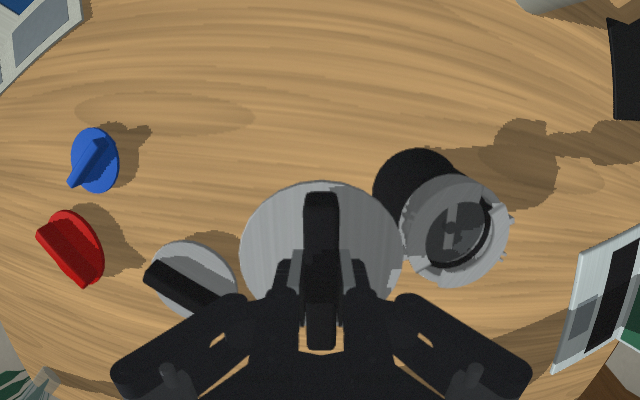

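The lid is held by its bar at (320,265). The grinder is visible at (455,230), with slots near (490,205) and (418,262). I'll measure mouth and slot direction with the wrist depth, and the held lid too.

```bash
cat >> h.py <<'E'
def fcloud(s):
    v,u=np.mgrid[0:400,0:640];d=np.c_[u.ravel()-s['cx'],v.ravel()-s['cy']];r=np.hypot(*d.T);th=np.minimum(r/s['fx'],1.5)
    k=np.tan(th)/np.maximum(r,1e-9)
    return ((np.c_[d*k[:,None],np.ones(len(d))]*s['depth'].reshape(-1,1))@rot(s['attitude']).T+np.array(s['position'])).reshape(400,640,3)
def circ(P):
    A=np.c_[2*P,np.ones(len(P))];x=np.linalg.lstsq(A,(P**2).sum(1),rcond=None)[0];return x[:2],np.sqrt(x[2]+x[:2]@x[:2])
E
python3 - <<'E'
from h import *
s=optics.snapshot('wrist');c=fcloud(s);q=robot.get_state();T=q['position'];X=rot(q['tcp_rot'])[:,0]
c0=np.array([474.3,-113.])
m=(abs(c[...,2]-140)<4)&(np.hypot(*(c[...,:2]-c0).transpose(2,0,1))<60)
print('rim n',m.sum(),'z',np.median(c[m][:,2]))
P=c[m][:,:2];
for it in range(3):
    d=P-c0;r=np.hypot(*d.T);t=np.degrees(np.arctan2(d[:,1],d[:,0]));inner=[]
    for k in range(-180,180,6):
        b=(t>=k)&(t<k+6)&(r>25)
        if b.sum()>3 and r[b].min()<36: inner.append(P[b][r[b].argmin()])
    c0,R0=circ(np.array(inner))
    print('inner',c0,R0,len(inner))
d=P-c0;r=np.hypot(*d.T);t=np.degrees(np.arctan2(d[:,1],d[:,0]))
b=(r>35)&(r<38.5)
h=np.histogram(t[b],np.arange(-180,181,4))[0]
print([(int(k),int(n)) for k,n in zip(np.arange(-180,180,4),h) if n<=2])
ts=np.sort(t[b]);g=np.diff(ts);i=np.argsort(g)[-3:];print('gaps',[(ts[j],ts[j+1]) for j in i])
# lid
f=(np.hypot(*(c[...,:2]-T[:2]).transpose(2,0,1))<55)&(s['pixels'].max(2)>80)&(abs(c[...,2]-(T[2]-3))<8)
Q=c[f];zf=np.median(Q[:,2]);(x,y),rr=cv2.minEnclosingCircle(Q[abs(Q[:,2]-zf)<3][:,:2].astype(np.float32))
print('flange z-T',zf-T[2],'circle',x-T[0],y-T[1],rr)
A=np.c_[Q[:,:2]-T[:2],np.ones(len(Q))];print('tilt',np.linalg.lstsq(A,Q[:,2],rcond=None)[0])
n=np.zeros((400,640),np.uint8);n[185:245,298:345]=s['pixels'].max(2)[185:245,298:345]<60
v,u=np.where(n);W=fish(s,np.c_[u,v],T[2]+23)[:,:2];e=np.linalg.svd(W-W.mean(0),full_matrices=False)[2][0]
e=e*np.sign(e@X[:2]);print('bar yaw',np.degrees(np.arctan2(e[1],e[0])),'toolx yaw',np.degrees(np.arctan2(X[1],X[0])),T)
E
```

```text
rim n 4155 z 139.16494501188964
inner [ 473.26814121 -114.46517798] 32.69632835331267 52
inner [ 473.26158075 -114.44186894] 32.68523498117005 52
inner [ 473.26158075 -114.44186894] 32.68523498117005 52
[(-40, 0), (-36, 0), (-32, 0), (-28, 0), (-24, 0), (-20, 0), (-16, 0), (140, 1), (144, 0), (148, 0), (152, 0), (156, 0), (160, 0), (164, 0)]
gaps [(np.float64(-160.75779470651344), np.float64(-158.26267684265397)), (np.float64(140.1185765721492), np.float64(169.99790935820238)), (np.float64(-41.43590673862801), np.float64(-10.642975546436746))]
flange z-T -6.016821557461924 circle -2.0789229840318058 -2.5751479715240597 46.20909118652344
tilt [-5.63257908e-03 -1.17736777e-03  2.08023168e+02]
bar yaw 7.172806676040291 toolx yaw 7.577572838336259 [479.52945399   5.54647718 213.96821322]
```

>>> {"name": "step_arm", "arguments": {"moves": [[[-5,28,0,8,1],[-10,58,0,16,1],[-15,88,0,24,1],[-20,117,0,32,1],[-20,117,0,33,1]]]}}

```text
time_s: 3.6
position: [475.8, -113.6, 213.9]
tcp_rot: [3.063, -0.694, 0.001]
ft_force: [0.0, 0.0, -1.0]
opening: 0.172
gripper_force: 49.3
```

```bash
cat > lid.py <<'E'
from h import *
def mean(n=8):
    o=[];rs=[]
    for i in range(n):
        w=optics.snapshot('wrist');q=robot.get_state();o.append(q['position']);rs.append(q['tcp_rot']*np.sign(q['tcp_rot'][0]))
    return w,np.mean(o,0),np.std(o,0),np.mean([np.degrees(np.arctan2(rot(r)[1,0],rot(r)[0,0])) for r in rs])
w,T,sd,yaw=mean();print('T',T,sd,'toolx yaw',yaw)
for n,s,c in(('wrist',w,fcloud(w)),)+tuple((n,s,cloud(s)) for n in('scene','side') for s in[optics.snapshot(n)]):
    f=(np.hypot(*(c[...,:2]-T[:2]).transpose(2,0,1))<60)&(s['pixels'].max(2)>70)&(abs(c[...,2]-(T[2]-5))<6)
    Q=c[f];
    if len(Q)<20: print(n,'few');continue
    (x,y),rr=cv2.minEnclosingCircle(Q[:,:2].astype(np.float32))
    # edge circle fit
    d=Q[:,:2]-[x,y];r=np.hypot(*d.T);t=np.degrees(np.arctan2(d[:,1],d[:,0]));E=[]
    for k in range(-180,180,6):
        b=(t>=k)&(t<k+6)
        if b.any() and r[b].max()>43: E.append(Q[b][r[b].argmax()][:2])
    print(n,'flange z',np.median(Q[:,2]),'centre',x,y,rr,'fit',circ(np.array(E)),len(E))
    b=(np.hypot(*(c[...,:2]-T[:2]).transpose(2,0,1))<48)&(s['pixels'].max(2)<60)&(abs(c[...,2]-(T[2]+21))<5)
    P=c[b][:,:2]
    if n!='wrist' and len(P)>20:
        e=np.linalg.svd(P-P.mean(0),full_matrices=False)[2][0];print('   bar',cv2.minAreaRect(P.astype(np.float32)),np.degrees(np.arctan2(e[1],e[0])))
E
python3 lid.py
```

```text
T [ 475.60970517 -111.22120121  213.63285254] [0.0313734  0.46093356 0.05061445] toolx yaw -25.191291285028253
wrist flange z 207.59517612942423 centre 474.0155944824219 -111.29159545898438 46.2094612121582 fit (array([ 474.03827898, -111.21500094]), np.float64(45.75209422874759)) 46
scene flange z 208.5437828605775 centre 476.188720703125 -110.20013427734375 46.74833297729492 fit (array([ 475.62904894, -110.81420474]), np.float64(45.20084727006501)) 48
   bar ((486.4544677734375, -115.48683166503906), (53.20292282104492, 40.759159088134766), 3.9290683269500732) -29.216735680345796
side flange z 209.6341484211756 centre 474.65869140625 -106.94970703125 45.576934814453125 fit (array([ 474.53173409, -107.94779898]), np.float64(44.81017185383769)) 28
   bar ((478.59613037109375, -99.6254653930664), (23.47229766845703, 79.97511291503906), 60.01628494262695) 156.607432822505
```

>>> {"name": "step_arm", "arguments": {"moves": [[[0.4,3.1,15,0,1],[0.4,3.1,30,0,1],[0.4,3.1,42,0,1],[0.4,3.1,42,0,1],[0.4,3.1,42,0,1]]]}}

```text
time_s: 4.6
position: [474.6, -114.9, 171.7]
tcp_rot: [-3.065, 0.688, 0.001]
ft_force: [0.3, -0.6, -0.9]
opening: 0.176
gripper_force: 49.3
```

>>> {"name": "step_arm", "arguments": {"moves": [[[0,0,3,0,1],[0,0,6,0,1],[0,0,9,0,1],[0,0,11,0,1],[0,0,11,0,1]]]}}

```text
time_s: 5.1
position: [474.4, -115.0, 160.3]
tcp_rot: [3.065, -0.688, -0.001]
ft_force: [0.5, -0.4, -1.4]
opening: 0.175
gripper_force: 49.3
```

>>> {"name": "step_arm", "arguments": {"moves": [[[0,0,2,0,1],[0,0,4,0,1],[0,0,6,0,1],[0,0,7,0,1],[0,0,7,0,1]]]}}

```text
time_s: 5.6
position: [474.5, -115.0, 153.4]
tcp_rot: [3.065, -0.689, -0.001]
ft_force: [0.9, -0.3, -0.6]
opening: 0.174
gripper_force: 49.3
```

>>> {"name": "step_arm", "arguments": {"moves": [[[0,0,1,0,1],[0,0,2,0,1],[0,0,2.5,0,1],[0,0,2.5,0,1],[0,0,2.5,0,1]]]}}

```text
time_s: 6.1
position: [474.6, -115.0, 151.3]
tcp_rot: [3.065, -0.689, 0.0]
ft_force: [-1.8, -0.4, 3.7]
opening: 0.171
gripper_force: 49.9
```

>>> {"name": "step_arm", "arguments": {"moves": [[[0,0,0.5,0,1],[0,0,1,0,1],[0,0,1,0,1],[0,0,1,0,1],[0,0,1,0,1]]]}}

```text
time_s: 6.6
position: [474.6, -115.0, 151.3]
tcp_rot: [3.065, -0.688, 0.0]
ft_force: [-6.3, 1.5, 17.8]
opening: 0.174
gripper_force: 51.9
```

```bash
python3 lid.py; python3 - <<'E'
from h import *
s=optics.snapshot('side')['pixels'];a=optics.snapshot('scene')['pixels']
save(np.hstack([cv2.resize(s[130:210,300:380],(400,400),interpolation=cv2.INTER_CUBIC),cv2.resize(a[195:275,205:285],(400,400),interpolation=cv2.INTER_CUBIC)]),'home.png')
q=robot.get_state();print(q['ft_force'],q['ft_torque'])
E
```

```text
T [ 474.59871648 -114.99524922  151.25530886] [0.01595944 0.00998736 0.01172532] toolx yaw -25.31821966709105
wrist flange z 145.28648800007142 centre 476.1141357421875 -115.96146392822266 51.28340530395508 fit (array([ 474.67917083, -115.87011507]), np.float64(46.62896788989549)) 42
scene flange z 146.062338819518 centre 478.8514404296875 -114.81301879882812 53.15892028808594 fit (array([ 475.89431862, -114.72968737]), np.float64(47.31161444264275)) 36
   bar ((488.1025695800781, -119.52734375), (51.474632263183594, 38.94760513305664), 2.7929329872131348) -28.699046755328276
side flange z 147.11014635877007 centre 474.9884338378906 -106.04029846191406 48.271820068359375 fit (array([ 474.73483199, -105.90253097]), np.float64(45.48767245800887)) 22
   bar ((476.7021484375, -104.47418975830078), (24.49479866027832, 80.00350952148438), 63.11854934692383) 154.8494722943106
[-7.23546632  2.04051721 16.76959468] [ 0.18671225  0.99413029 -0.04516053]
```

View pics/home.png

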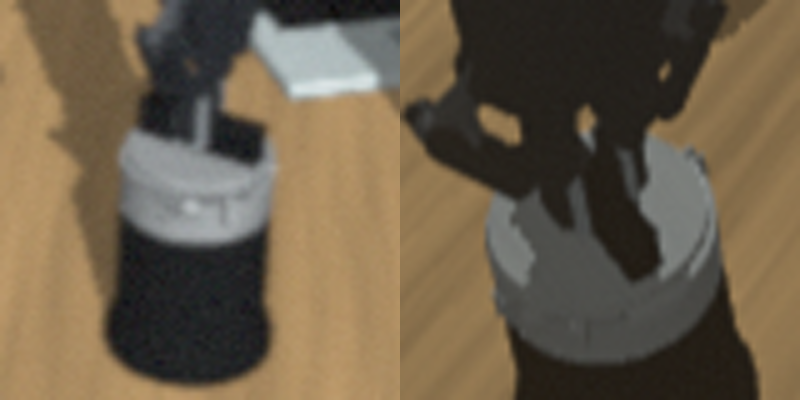

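The lid is home: the flange top is at 145.3 mm by the wrist camera, where the rim reads 139.2, and the flange is flush on the collar in both views. Now I'll twist 40°, easing the side load slightly.

>>> {"name": "step_arm", "arguments": {"moves": [[[-0.6,0.3,-0.2,4,1],[-0.6,0.3,-0.2,8,1],[-0.6,0.3,-0.2,12,1],[-0.6,0.3,-0.2,16,1],[-0.6,0.3,-0.2,20,1]]], "grip_force": 60}}

```text
time_s: 7.7
position: [474.8, -115.5, 151.3]
tcp_rot: [2.898, -1.213, 0.003]
ft_force: [-3.4, -2.1, 9.9]
opening: 0.174
gripper_force: 59.1
```

>>> {"name": "step_arm", "arguments": {"moves": [[[0,0,0,4,1],[0,0,0,8,1],[0,0,0,12,1],[0,0,0,16,1],[0,0,0,20,1]]]}}

```text
time_s: 8.2
position: [474.4, -115.8, 151.3]
tcp_rot: [2.643, -1.697, 0.003]
ft_force: [-4.3, -2.8, 13.0]
opening: 0.17
gripper_force: 59.3
```

>>> {"name": "step_arm", "arguments": {"moves": [[[0,0,0,0,1],[0,0,0,0,1],[0,0,0,0,1],[0,0,0,0,1],[0,0,0,0,1]]]}}

```text
time_s: 8.7
position: [474.4, -115.7, 151.3]
tcp_rot: [2.645, -1.695, 0.003]
ft_force: [-4.0, -1.7, 11.5]
opening: 0.171
gripper_force: 59.2
```

```bash
python3 lid.py; python3 - <<'E'
from h import *
w=optics.snapshot('wrist');save(w['pixels'][150:390,180:500].repeat(2,0).repeat(2,1),'turn.png')
q=robot.get_state();print(q['ft_force'],q['ft_torque'],q['joints'][5])
T=q['position'];g=w['pixels'].max(2);n=np.zeros((400,640),np.uint8);n[185:245,298:345]=g[185:245,298:345]<60
v,u=np.where(n);W=fish(w,np.c_[u,v],T[2]+20)[:,:2];e=np.linalg.svd(W-W.mean(0),full_matrices=False)[2][0]
print('bar yaw',np.degrees(np.arctan2(e[1],e[0])))
E
```

```text
T [ 474.37424886 -115.74433123  151.3050247 ] [0.01129781 0.01100933 0.01055203] toolx yaw -65.30431398167458
wrist flange z 145.32857898223148 centre 474.4635314941406 -119.20638275146484 49.407859802246094 fit (array([ 474.09933754, -117.10995148]), np.float64(46.5624482054891)) 43
scene flange z 146.0174647014618 centre 477.9186706542969 -113.57500457763672 52.56757736206055 fit (array([ 475.48442691, -114.37005446]), np.float64(46.91426303263523)) 44
   bar ((478.8366394042969, -124.62947082519531), (36.79381561279297, 59.03730392456055), 4.4493088722229) -62.30768746512344
side flange z 147.41300907523453 centre 476.1202087402344 -108.69931030273438 50.32373809814453 fit (array([ 475.45301604, -108.93154029]), np.float64(45.612261103833156)) 37
   bar ((475.7655334472656, -94.94359588623047), (27.90625, 55.34660720825195), 17.849414825439453) 114.84818773791653
[-3.68944621 -2.41581128 12.11368845] [-0.47572098  0.66724528 -0.01644448] 2.469725287512839
bar yaw 113.7980986042676
```

View pics/turn.png

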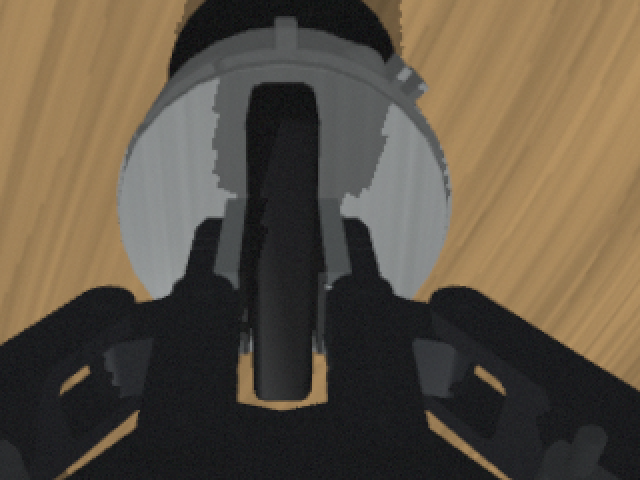

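The bar's end now lines up with the broad halfway rib at (285,35) in the crop. The lid is still home (flange z unchanged) and held with 59 N, so I'm handing in.

```bash
python3 -c "
from bench import robot
print(robot.finish_job())"
```

```text
the job is handed in; nothing more can be done
None
```

The lid is home in the grinder mouth, turned about 40° clockwise to the halfway rib and still gripped at about 59 N, and the job is handed in. The hand-in gave no verdict, and I judged the turn from the camera and tool angles because the switch ring can't be read directly.

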